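# Put the lid back on the bearing tin

## Robot

A 7-joint arm with a two-finger parallel gripper is mounted at the origin on the work surface. World frame = base frame: x ahead of the robot, y to its left, z up, the work surface at z = 0. Lengths are in mm, angles in rad, forces in N, time in s.
With the tool pointing down it reaches from about 350 to 900 mm from the base axis. Payload 7.2 kg.
Tool frame: the origin (TCP) lies on the centre line of the jaws, within the pads' length; the fingertips stand 14 mm ahead of it and the grasp point (between the pads) lies 5 mm behind it (finger_overhang is the distance from the TCP to the fingertips, in mm); x points along the fingers, z is the direction in which the jaws open and shut, and the axes are right-handed (so a half turn about x gives the same grasp; the last joint's range is limited). The gripper opens to 85 mm and grips with 20 to 120 N. Pads are 22 mm wide; open, the fingers measure 114 mm over their backs; the gripper's body (76 mm by 85 mm) begins 54 mm behind the grasp point. The pads swing forward as they close: fully open they stand 13 mm farther back than shut.
Start: joints at [-0.068, 0.411, -0.013, 1.596, 0.006, 1.134, -0.082], TCP at [625.003, -0.011, 245.297] pointing down, gripper open.
Joint ranges: [-2.95, 2.95], [-0.29, 1.99], [-1.47, 1.44], [0.14, 2.54], [-1.03, 4.17], [0.13, 1.85], [-2.86, 2.86]. Speed limits (rad/s): [2.39, 2.39, 3.01, 3.01, 3.14, 3.14, 3.14].

## Interface

Orientations are given as a unit quaternion [x, y, z, w].
In Python, from workcell import * gives the robot as it stands.
- The arm moves only by the tool move_arm, never from a script. Its argument "motion" is a list of rows, each a list of 7 numbers: the shift along the world's x, y, z in cm, then the turn, a rotation vector about the world's x, y, z in degrees, then the opening in per cent of the stroke, from 0 (shut) to 100 (fully open). A call has 1 to 20 rows; each row is the pose to reach, as a shift and turn from the pose commanded when the call began; what a row does not reach only later rows make up. A row lasts 1/10 s, in which the tool goes at most 50 mm and 8.59 degrees, less where a joint would pass 70% of its speed; a pose out of reach is approached as far as the arm can. A call with a gripper value outside its range is refused whole. The fingers move at their own pace and stop on an object; "newtons" is the grip in N (left out, the last holds). Time passes only in rows, so rows that repeat a pose let the fingers close. It gives the time, the measured TCP pose, the force and the opening at its end, in the units of the state.
- sense(): the state, without advancing time (a new reading comes with each control period).
- get_image(name): name is "scene" or "side" or "wrist"; returns a dict with "image" (480x640x3 uint8, red, green, blue), "intrinsics" (3x3 intrinsics, pixels), "origin" and "rotation" of the camera in the world; the wrist camera has in their place "tool_from_camera" (4x4, takes a point from camera to tool coordinates, whose origin is the TCP and whose axes are the tool frame's). Camera axes: x right, y up, looking along -z (the intrinsics and any distortion apply to the point x, -y, -z); pixel columns grow to the right and rows downward; lengths in mm; the calibration is good to about 2 mm. The wrist camera is an equidistant fisheye: a pixel r from the principal point sees the ray r / f radians off the axis. A picture is of the moment at which its call begins: read the wrist's pose just before it. There is no depth.
- close_job(): hands the job in, once; it reports no verdict.
The state is a dict: "t": time; "joint_pos": joint angles; "dq": joint speeds; "joint_efforts": joint torques, N m; "ee_pos": TCP position; "ee_rot": TCP orientation; "contact_force": force on the tool from outside, world axes, zero at the start; "moment": the same for the moment, N m; "grip_width": finger opening in mm.
Only numpy, scipy, OpenCV 4.12 (cv2) and the standard library are available. Lean on these libraries where they do the work, as an engineer would, in place of code of your own. Each camera call takes 0.05 s, during which the arm holds its last target. There are 200 camera calls.

## Task

The lid lying loose on the empty tall tin belongs on the low tin that holds the bearing. Lift it clear of the tall tin, set it on the low tin and press it down past the spring clips until its flange sits fully home on the rim, level all round; do not drop it or bang it on. Leave both tins standing where they are, the bearing in its tin and the other things on the bench in their places.

Things in the scene. Friction and masses are not known exactly. Their poses are not given: they have to be found in the camera images.
- lid: Round aluminium lid, 180 g: flange 128 mm in diameter, 4 mm thick; below it a plug 18 mm deep (106 mm in diameter, tapering to 95 mm at the bottom) that enters a tin's mouth; a dark steel bar handle on top. Origin at the centre of the flange's underside, which lies on the rim when fully home; z up, x along the handle. Starts loose on the tall tin.
- lid_handle (a point): Centre of the lid's handle bar, 33 mm above the lid's origin. The bar is 70 mm long (lid's x), 14 mm wide (lid's y), 14 mm high, on two posts 10 mm long at its ends; 22 mm of free height between it and the flange's top. x along the bar.
- tall_tin: Empty round steel tin, 120 mm in diameter, 105 mm high, 4 mm wall, 112 mm mouth, standing loose on the bench. Origin at the centre of its underside.
- tall_tin_rim (a point): Centre of the tall tin's mouth, at rim height (105 mm above its underside).
- low_tin: Open round steel tin, 120 mm in diameter, 70 mm high, 112 mm mouth, loose on the bench, the bearing in it. Four spring clips (small steel bars) inside its mouth, 4 mm below the rim, leave a 103 mm opening and give way outwards: a lid merely laid on stops about 5 mm too high; a push of 10 to 20 N drives it home. Origin at the centre of its underside.
- low_tin_rim (a point): Centre of the low tin's mouth, at rim height (70 mm above its underside).
- bearing: Steel ball bearing, 80 mm outside diameter, 20 mm thick, lying flat on the low tin's floor. Origin at the centre of its underside.
- spray_can: Orange spray can, 66 mm in diameter, 192 mm high, black cap; bystander. Origin at the centre of its underside.
- wrench: Steel wrench, 200 mm long, lying flat; bystander. x along its length.
- carburettor: Aluminium carburettor body, 90 x 75 mm, 75 mm high; bystander. Origin at the centre of its underside.
Things that resemble listed ones, but are neither listed nor needed, are in the scene too. What is shaped like the lid but brown, orange or purple is not meant.

How it is judged:
By the outcome, as a careful person would: the job done as asked, in the order asked, and still so for the second after the job is handed in, with the robot touching nothing.
It also fails if it takes over 45 s, if anything falls off the work surface, if the arm or the gripper's body presses on something with over 40 N, if the wrist force passes 120 N, or if a joint passes its speed limit or range.

## Working session

There is one attempt and no reset: what is moved stays moved. The work goes in short steps, Python scripts to look and compute and a tool call to move; the robot and the scene stay as the last step left them, time stands still between calls to the robot, and variables do not carry over. Pictures are saved under pics/ and viewed, about 8 in all and at most 12, crops included, and the job is handed in when it is done.

Besides the shell and the picture viewer there is one more tool, called by a JSON object that holds its "fn" and its "kwargs", one argument or row to a line. move_arm: Moves the arm, as the interface text tells. Its arguments: {"type":"object","properties":{"motion":{"type":"array","items":{"type":"array","items":{"type":"number"}}},"newtons":{"type":"number"}},"required":["motion"]}

```bash
mkdir -p pics; cat > h.py <<'E'
from workcell import *
import numpy as np, cv2, pickle
from scipy.spatial.transform import Rotation as R
def grab(n):
    s=sense(); d=get_image(n); d['s']=s; return d
def ray(d,u,v):
    K=np.array(d['intrinsics']); x=(u-K[0,2])/K[0,0]; y=(v-K[1,2])/K[1,1]
    if 'origin' in d:
        c=np.array([x,-y,-1.]); return np.array(d['origin']),np.array(d['rotation'])@(c/np.linalg.norm(c))
    th=np.hypot(x,y); c=np.array([x/th*np.sin(th),-y/th*np.sin(th),-np.cos(th)]) if th>0 else np.array([0,0,-1.])
    T=np.array(d['tool_from_camera']); q=R.from_quat(d['s']['ee_rot']).as_matrix()
    return np.array(d['s']['ee_pos'])+q@T[:3,3], q@T[:3,:3]@c
def onz(d,u,v,z):
    o,r=ray(d,u,v); return o+r*(z-o[2])/r[2]
def proj(d,p):
    K=np.array(d['intrinsics']); p=np.array(p,float)
    if 'origin' in d: c=np.array(d['rotation']).T@(p-d['origin'])
    else:
        T=np.array(d['tool_from_camera']); q=R.from_quat(d['s']['ee_rot']).as_matrix()
        c=T[:3,:3].T@(q.T@(p-d['s']['ee_pos'])-T[:3,3])
    x,y,z=c[0],-c[1],-c[2]
    if 'origin' in d: a=np.array([x/z,y/z])
    else:
        rr=np.hypot(x,y); a=np.array([x,y])/rr*np.arctan2(rr,z)
    return a[0]*K[0,0]+K[0,2],a[1]*K[1,1]+K[1,2]
def save(d,name): cv2.imwrite('pics/'+name,d['image'][:,:,::-1])
E
python3 - <<'E'
from h import *
s=sense(); print(s)
D={n:grab(n) for n in('scene','side','wrist')}
pickle.dump(D,open('d0.pkl','wb'))
for n in D: save(D[n],n+'0.png')
for n in('scene','side'): print(D[n]['origin'],D[n]['intrinsics'])
print(D['wrist']['tool_from_camera'],D['wrist']['intrinsics'])
E
```

```text
{'t': 0.0, 'joint_pos': array([-0.06816087,  0.41192066, -0.01274225,  1.59704989,  0.00561769,
        1.1343041 , -0.08219769]), 'dq': array([ 7.78204268e-04,  3.57356362e-04,  7.81320678e-05,  1.04056302e-03,
       -5.98554086e-05,  1.21412809e-03, -3.68150212e-04]), 'joint_efforts': array([-1.18789325e-03, -6.00636005e+01,  6.81361444e-01, -2.99419034e+01,
        1.37590774e-02,  1.04116063e-02,  2.51732433e-05]), 'ee_pos': array([ 6.24520862e+02, -5.26190654e-02,  2.44437571e+02]), 'ee_rot': array([-5.08517827e-05,  7.07686987e-01, -3.45556722e-05,  7.06526096e-01]), 'contact_force': array([ 0.53941988,  0.3896194 , -0.86599835]), 'moment': array([5.51361626e-02, 4.08773179e-02, 3.12257952e-05]), 'grip_width': 85.46630744207194}
[1189.59237978  813.35315977 1070.03557671] [[534.70934677   0.         329.99790609]
 [  0.         534.70934677 244.97280034]
 [  0.           0.           1.        ]]
[ 118.11473599  704.62562725 1009.20451223] [[567.92298102   0.         314.69102724]
 [  0.         567.92298102 242.55385077]
 [  0.           0.           1.        ]]
[[-7.77971382e-04  2.69638176e-01 -9.62961395e-01 -1.28044208e+02]
 [-9.00442015e-04  9.62961107e-01  2.69638823e-01  6.81738305e+01]
 [ 9.99999292e-01  1.07686219e-03 -5.06362641e-04  2.44576576e-02]
 [ 0.00000000e+00  0.00000000e+00  0.00000000e+00  1.00000000e+00]] [[371.64829954   0.         315.49907493]
 [  0.         371.64829954 241.66864187]
 [  0.           0.           1.        ]]
```

View pics/scene0.png

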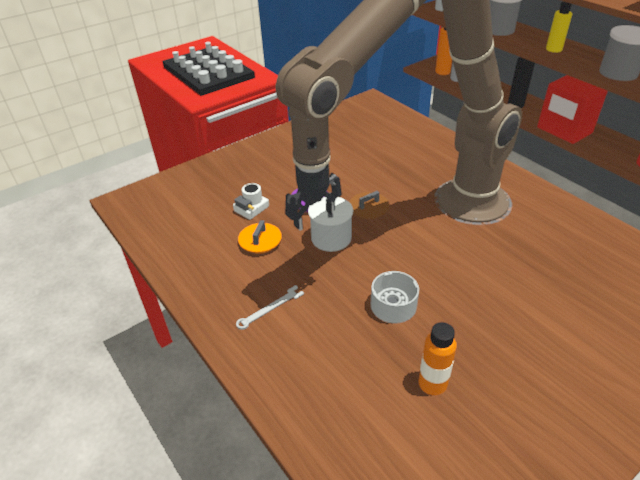

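View pics/side0.png

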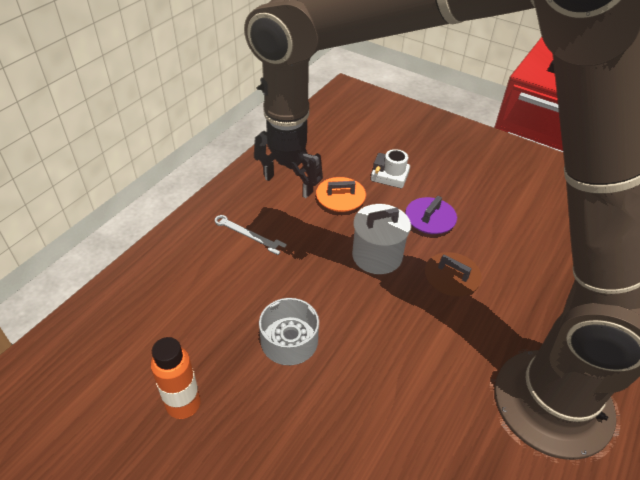

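View pics/wrist0.png

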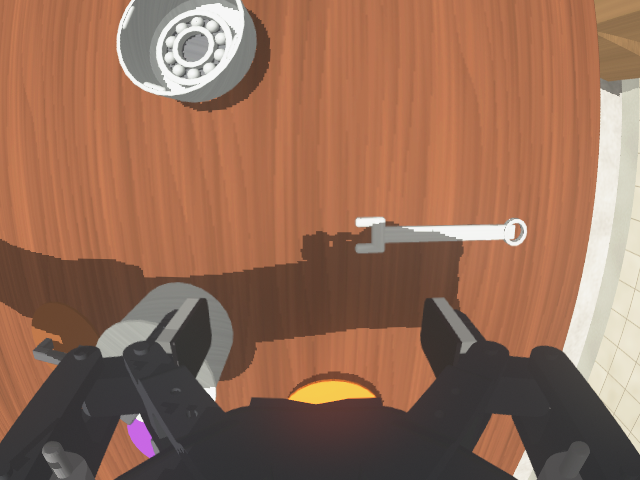

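Pictures viewed: 3.
- Scene: silver lid on the tall tin at (331,208), low tin with the bearing at (395,290), spray can at (437,360).
- Side: silver lid handle at (383,217), low tin at (289,318).

Look-alikes in the side view are the orange lid (341,194), the purple lid (431,215) and the brown lid (455,270), all on the bench. The silver one on the tall tin matches the description.

```bash
python3 - <<'E'
from h import *
D=pickle.load(open('d0.pkl','rb'))
def blob(d,x0,y0,x1,y1):
    im=d['image']; hsv=cv2.cvtColor(im,cv2.COLOR_RGB2HSV)
    m=np.zeros(im.shape[:2],np.uint8); m[y0:y1,x0:x1]=(hsv[y0:y1,x0:x1,1]<70)*255
    c=max(cv2.findContours(m,0,cv2.CHAIN_APPROX_NONE)[0],key=cv2.contourArea)[:,0]
    return c
# tin: centre from silhouette: bench-level check via left/right extremes & upper rim points fit of circle on plane
def rimfit(d,c,z,r,frac):
    top=c[:,1].min(); bot=c[:,1].max()
    P=np.array([onz(d,*p,z)[:2] for p in c if p[1]<top+frac*(bot-top)])
    from scipy.optimize import least_squares
    f=least_squares(lambda q:np.hypot(*(P-q[:2]).T)-q[2],[*P.mean(0),r],loss='soft_l1')
    return f.x, np.abs(f.fun).mean()
for n,b in(('side',(250,290,330,370)),('scene',(360,262,430,330))):
    c=blob(D[n],*b); print('low',n,c.min(0),c.max(0),rimfit(D[n],c,70,60,.3))
for n,b in(('side',(345,195,414,280)),('scene',(300,190,360,255))):
    c=blob(D[n],*b); print('tall',n,c.min(0),c.max(0))
    for zz,fr in((109,.2),(109,.3)): print(rimfit(D[n],c,zz,64,fr))
d=D['side']; a=cv2.resize(d['image'][195:280,340:425],None,fx=7,fy=7,interpolation=cv2.INTER_CUBIC)[:,:,::-1]
cv2.imwrite('pics/crop1.png',a)
# dark handle
g=d['image'].max(2); m=np.zeros_like(g); m[200:232,360:405]=(g[200:232,360:405]<75)*255
c=max(cv2.findContours(m,0,2)[0],key=cv2.contourArea); print('handle',cv2.minAreaRect(c),c[:,0].min(0),c[:,0].max(0))
E
```

```text
Traceback (most recent call last):
  File "h.py", line 14, in onz
    o,r=ray(d,u,v); return o+r*(z-o[2])/r[2]
        ~~~^^^^^^^
  File "h.py", line 9, in ray
    c=np.array([x,-y,-1.]); return np.array(d['origin']),np.array(d['rotation'])@(c/np.linalg.norm(c))
                                                         ~~~~~~~~~~~~~~~~~~~~~~~^^~~~~~~~~~~~~~~~~~~~~
ValueError: matmul: Input operand 1 has a mismatch in its core dimension 0, with gufunc signature (n?,k),(k,m?)->(n?,m?) (size 3 is different from 4)
```

Rotation is a quaternion; fixing that.

```bash
sed -i "s/^    s=sense(); d=get_image(n); d\['s'\]=s; return d/    s=sense(); d=get_image(n); d['s']=s\n    return fixr(d)/; s/^def grab/def fixr(d):\n    if 'rotation' in d and np.size(d['rotation'])==4: d['rotation']=R.from_quat(d['rotation']).as_matrix()\n    return d\ndef grab/" h.py
cat > m.py <<'E'
from h import *
from scipy.optimize import least_squares
def blob(d,x0,y0,x1,y1,s=70):
    im=d['image']; hsv=cv2.cvtColor(im,cv2.COLOR_RGB2HSV)
    m=np.zeros(im.shape[:2],np.uint8); m[y0:y1,x0:x1]=(hsv[y0:y1,x0:x1,1]<s)*255
    return max(cv2.findContours(m,0,cv2.CHAIN_APPROX_NONE)[0],key=cv2.contourArea)[:,0]
def rimfit(d,c,z,r,frac):
    top=c[:,1].min(); bot=c[:,1].max()
    P=np.array([onz(d,*p,z)[:2] for p in c if p[1]<top+frac*(bot-top)])
    f=least_squares(lambda q:np.hypot(*(P-q[:2]).T)-q[2],[*P.mean(0),r],loss='soft_l1')
    g=least_squares(lambda q:np.hypot(*(P-q[:2]).T)-r,P.mean(0),loss='soft_l1')
    return f.x.round(1), g.x.round(1),np.abs(g.fun).mean().round(2)
E
python3 - <<'E'
from m import *
D={k:fixr(v) for k,v in pickle.load(open('d0.pkl','rb')).items()}
for n,b in(('side',(250,290,330,370)),('scene',(360,262,430,330))):
    c=blob(D[n],*b); print('low',n,c.min(0),c.max(0),rimfit(D[n],c,70,60,.3))
for n,b in(('side',(345,195,414,280)),('scene',(300,190,360,255))):
    c=blob(D[n],*b); print('tall',n,c.min(0),c.max(0))
    for fr in(.2,.3): print(rimfit(D[n],c,107,64,fr))
d=D['side']; a=cv2.resize(d['image'][195:280,340:425],None,fx=7,fy=7,interpolation=cv2.INTER_CUBIC)[:,:,::-1]
cv2.imwrite('pics/crop1.png',a)
g=d['image'].max(2); m=np.zeros_like(g); m[200:232,360:405]=(g[200:232,360:405]<75)*255
c=max(cv2.findContours(m,0,2)[0],key=cv2.contourArea); print('handle',cv2.minAreaRect(c),c[:,0].min(0),c[:,0].max(0))
E
```

```text
low side [259 298] [318 364] (array([504. , 171.6,  59.6]), array([503.7, 172. ]), np.float64(0.51))
low scene [370 271] [418 322] (array([506.2, 170.7,  59.7]), array([506.4, 171. ]), np.float64(0.67))
tall side [352 204] [411 273]
(array([ 468.6, -143.9,   63.8]), array([ 468.5, -143.6]), np.float64(0.74))
(array([ 468.7, -144.5,   63.3]), array([ 468.2, -143.7]), np.float64(0.77))
tall scene [300 190] [353 251]
(array([ 481. , -179.2,   78.9]), array([ 466.3, -191.9]), np.float64(7.87))
(array([ 468.1, -182.1,   70.8]), array([ 465.2, -190.1]), np.float64(8.67))
handle ((381.8824462890625, 217.52943420410156), (13.096923828125, 32.01470184326172), 75.96376037597656) [367 211] [397 227]
```

View pics/crop1.png

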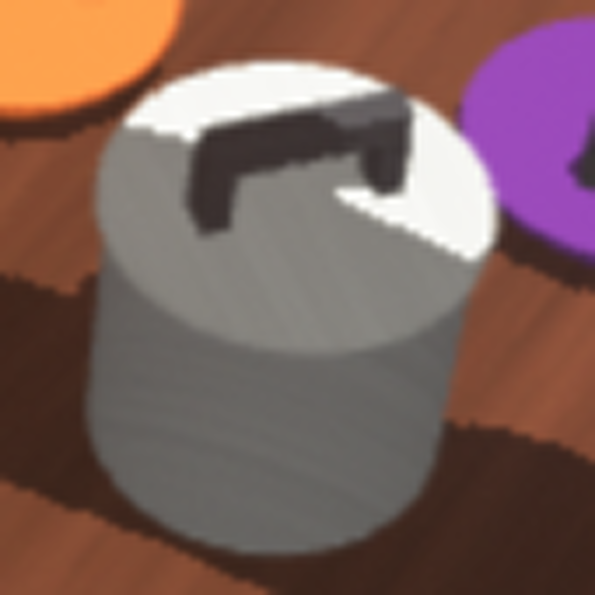

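Picture 4: the silver lid sits flat on the tall tin, flange lying level. Its dark bar handle runs from about (369,213) to (398,208) in side pixels. The choice is confirmed; next, handle direction and a look from above.

```bash
python3 - <<'E'
from m import *
D={k:fixr(v) for k,v in pickle.load(open('d0.pkl','rb')).items()}
d=D['side']
a=onz(d,340+205/7,195+128/7,145);b=onz(d,340+402/7,195+88/7,145)
print(a,b,np.linalg.norm(b-a),np.degrees(np.arctan2(*(b-a)[1::-1])))
# rim of low tin in wrist
print([proj(D['wrist'],p) for p in((505,171.5,70),(468.5,-143.7,138))])
E
```

```text
[ 491.22528679 -119.64400084  145.        ] [ 448.55384367 -170.87891698  145.        ] 66.67734765426749 -129.78951646627294
[(np.float64(174.3464995901393), np.float64(28.096788429730623)), (np.float64(139.4138705031605), np.float64(400.7118266045428))]
```

{"fn": "move_arm", "kwargs": {
  "motion": [
    [-2, -2, 0, 0, 0, -4, 100],
    [-5, -5, 0, 0, 0, -10, 100],
    [-8, -8, 0, 0, 0, -16, 100],
    [-11, -11, 0, 0, 0, -22, 100],
    [-14, -14, 0, 0, 0, -28, 100],
    [-17, -17, 0, 0, 0, -34, 100],
    [-19.5, -19.3, 0, 0, 0, -38, 100],
    [-20.8, -20.3, 0, 0, 0, -40, 100],
    [-20.8, -20.3, 0, 0, 0, -40, 100],
    [-20.8, -20.3, 0, 0, 0, -40, 100],
    [-20.8, -20.3, 0, 0, 0, -40, 100]
  ]
}}

```text
t: 1.25
ee_pos: [418.2, -201.8, 245.2]
ee_rot: [0.241, 0.665, -0.241, 0.665]
contact_force: [-0.5, 0.3, -1.1]
grip_width: 85.1
```

```bash
python3 - <<'E'
from m import *
d=grab('wrist'); d2=grab('scene'); pickle.dump([d,d2],open('d1.pkl','wb')); save(d,'w1.png')
print(d['s']['ee_pos'],proj(d,(467,-142,138)))
E
```

```text
[ 418.24536924 -201.75498003  245.21958396] (np.float64(313.80153726300387), np.float64(126.40211528342654))
```

View pics/w1.png

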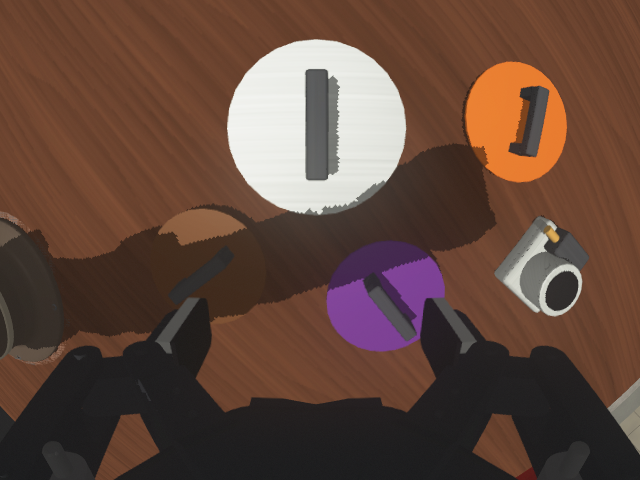

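Picture 5: the lid is in full view, centred near (316,127). The bar runs from (316,69) to (316,181), nearly square to the jaws.

```bash
python3 - <<'E'
from m import *
d,d2=pickle.load(open('d1.pkl','rb'))
im=d['image']; g=im.max(2); m=np.zeros_like(g); m[55:195,295:327]=(g[55:195,295:327]<115)*255
m=cv2.morphologyEx(m,cv2.MORPH_OPEN,np.ones((5,5)))
c=max(cv2.findContours(m,0,1)[0],key=cv2.contourArea)[:,0]; print('bar',c.min(0),c.max(0))
B=np.array([onz(d,*p,145)[:2] for p in c],np.float32)
r=cv2.minAreaRect(B); print(r)
hsv=cv2.cvtColor(im,cv2.COLOR_RGB2HSV); m=((hsv[...,1]<60)&(hsv[...,2]>90)).astype(np.uint8)*255; m[216:]=0; m[:,:220]=0; m[:,412:]=0
c=max(cv2.findContours(m,0,1)[0],key=cv2.contourArea)[:,0]; c=c[c[:,1]<175]
P=np.array([onz(d,*p,109)[:2] for p in c])
f=least_squares(lambda q:np.hypot(*(P-q[:2]).T)-q[2],[467,-142,64],loss='soft_l1'); print('flange',f.x,np.abs(f.fun).mean())
print('ends',onz(d,316,69.5,145),onz(d,316.5,180.5,145))
E
```

```text
bar [306  69] [326 179]
((468.94586181640625, -141.74339294433594), (68.22019958496094, 12.287457466125488), 50.19132995605469)
flange [ 469.09870057 -141.98312168   63.53523675] 0.21458617765279864
ends [ 490.61682451 -115.83456028  145.        ] [ 446.7453954  -168.85647298  145.        ]
```

{"fn": "move_arm", "kwargs": {
  "motion": [
    [1.5, 1.8, -1, 0, 0, 0, 100],
    [3.5, 4, -3, 0, 0, 0, 100],
    [5, 5.9, -5, 0, 0, 0, 100],
    [5.2, 6.1, -5.5, 0, 0, 0, 100],
    [5.2, 6.1, -5.5, 0, 0, 0, 100],
    [5.2, 6.1, -5.5, 0, 0, 0, 100],
    [5.2, 6.1, -5.5, 0, 0, 0, 100],
    [5.2, 6.1, -5.5, 0, 0, 0, 100]
  ]
}}

```text
t: 2.15
ee_pos: [469.0, -142.8, 191.0]
ee_rot: [0.242, 0.664, -0.242, 0.665]
contact_force: [-0.4, -0.6, -0.5]
grip_width: 85.4
```

{"fn": "move_arm", "kwargs": {
  "motion": [
    [0, 0.1, -2, 0, 0, 0, 60],
    [0, 0.1, -4, 0, 0, 0, 45],
    [0, 0.1, -5.2, 0, 0, 0, 35],
    [0, 0.1, -5.7, 0, 0, 0, 28],
    [0, 0.1, -5.7, 0, 0, 0, 25],
    [0, 0.1, -5.7, 0, 0, 0, 20],
    [0, 0.1, -5.7, 0, 0, 0, 10],
    [0, 0.1, -5.7, 0, 0, 0, 0],
    [0, 0.1, -5.7, 0, 0, 0, 0],
    [0, 0.1, -5.7, 0, 0, 0, 0],
    [0, 0.1, -5.7, 0, 0, 0, 0],
    [0, 0.1, -5.7, 0, 0, 0, 0]
  ],
  "newtons": 70
}}

```text
t: 3.35
ee_pos: [469.6, -141.2, 134.2]
ee_rot: [0.242, 0.664, -0.242, 0.665]
contact_force: [-1.3, -0.7, 5.8]
grip_width: 12.8
```

{"fn": "move_arm", "kwargs": {
  "motion": [
    [0, 0, 0.3, 0, 0, 0, 0],
    [0, 0, 0.8, 0, 0, 0, 0],
    [0, 0, 1.5, 0, 0, 0, 0],
    [0, 0, 2.5, 0, 0, 0, 0],
    [0, 0, 4, 0, 0, 0, 0],
    [0, 0, 6, 0, 0, 0, 0],
    [0, 0, 7, 0, 0, 0, 0],
    [0, 0, 7, 0, 0, 0, 0],
    [0, 0, 7, 0, 0, 0, 0]
  ]
}}

```text
t: 4.25
ee_pos: [468.9, -140.9, 203.1]
ee_rot: [0.242, 0.664, -0.242, 0.665]
contact_force: [0.4, -0.7, -2.6]
grip_width: 13.1
```

```bash
python3 - <<'E'
from m import *
d=grab('side'); d2=grab('wrist'); d3=grab('scene'); pickle.dump([d,d2,d3],open('d2.pkl','wb'))
a=np.vstack([cv2.resize(d['image'][130:370,240:560],(640,480)), ])
b=cv2.resize(d2['image'],(400,300)); c=cv2.resize(d3['image'][150:330,250:490],(400,300))
o=np.hstack([cv2.resize(d['image'][150:375,240:465],(400,400))[:300] if 0 else cv2.resize(d['image'][130:370,240:560],(400,300)),c]); o=np.vstack([o,np.hstack([b,b*0])])
cv2.imwrite('pics/c2.png',o[:,:,::-1]); s=sense(); print(s['contact_force'],s['moment'])
E
```

```text
[-0.71858965 -0.49942858 -1.91386662] [-0.0397013   0.02785347 -0.01296787]
```

View pics/c2.png

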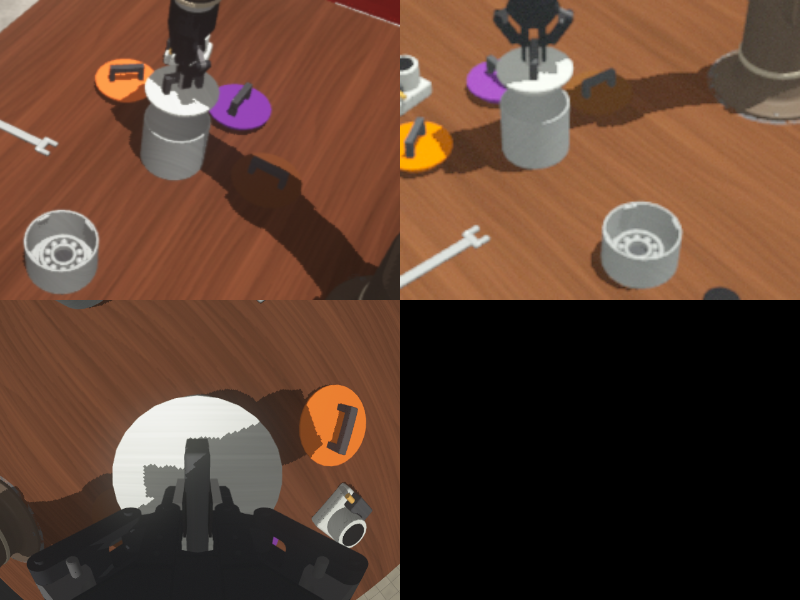

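Picture 6: the lid hangs level in the jaws, clear of the tall tin, and the other things haven't moved. Next I'll move to a point where the wrist camera sees the low tin's rim past the lid.

{"fn": "move_arm", "kwargs": {
  "motion": [
    [-0.5, 1, 0, 0, 0, 0, 0],
    [-1.5, 3, 0, 0, 0, 0, 0],
    [-2.7, 5.5, 0, 0, 0, 0, 0],
    [-3.6, 7.4, 0, 0, 0, 0, 0],
    [-3.9, 8.1, 0, 0, 0, 0, 0],
    [-3.9, 8.1, 0, 0, 0, 0, 0],
    [-3.9, 8.1, 0, 0, 0, 0, 0],
    [-3.9, 8.1, 0, 0, 0, 0, 0],
    [-3.9, 8.1, 0, 0, 0, 0, 0]
  ]
}}

```text
t: 5.3
ee_pos: [430.2, -60.8, 203.2]
ee_rot: [0.242, 0.664, -0.242, 0.664]
contact_force: [-0.3, -0.7, -2.0]
grip_width: 12.9
```

```bash
python3 - <<'E'
from m import *
d=grab('wrist'); pickle.dump(d,open('d3.pkl','wb')); save(d,'w3.png'); print(d['s']['ee_pos'])
im=d['image'].copy(); hsv=cv2.cvtColor(im,cv2.COLOR_RGB2HSV)
for cx,cy in((505,171.5),):
    for a in np.arange(0,360,10):
        u,v=proj(d,(cx+60*np.cos(np.radians(a)),cy+60*np.sin(np.radians(a)),70)); cv2.circle(im,(int(round(u)),int(round(v))),1,(255,0,0),-1)
z=d['s']['ee_pos'][2]-25.2
m=((hsv[...,1]<60)&(hsv[...,2]>90)).astype(np.uint8)*255
np.save('m3.npy',m)
x=[]
p=d['s']['ee_pos']
for a in np.arange(0,360,10):
    u,v=proj(d,(p[0]+64*np.cos(np.radians(a)),p[1]+64*np.sin(np.radians(a)),z)); cv2.circle(im,(int(round(u)),int(round(v))),1,(0,0,255),-1)
cv2.imwrite('pics/w3.png',im[:,:,::-1])
E
```

```text
[430.21449064 -60.77997092 203.20278165]
```

View pics/w3.png

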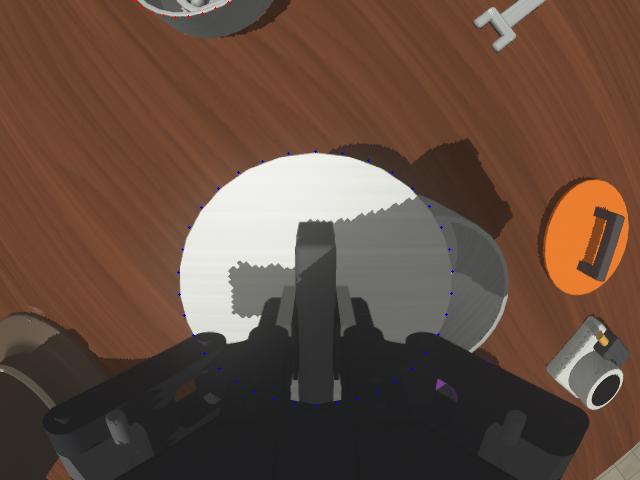

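Picture 7: the lid's edge agrees with the predicted circle within 1–2 px, so the lid centre is about at the TCP. The low tin is only partly in view at (210,0), so I'm going closer.

{"fn": "move_arm", "kwargs": {
  "motion": [
    [0.4, 1.2, 0, 0, 0, 0, 0],
    [1.2, 4, 0, 0, 0, 0, 0],
    [2.2, 7, 0, 0, 0, 0, 0],
    [2.9, 9.2, 0, 0, 0, 0, 0],
    [3.2, 10, 0, 0, 0, 0, 0],
    [3.2, 10, 0, 0, 0, 0, 0],
    [3.2, 10, 0, 0, 0, 0, 0],
    [3.2, 10, 0, 0, 0, 0, 0],
    [3.2, 10, 0, 0, 0, 0, 0]
  ]
}}

```text
t: 6.25
ee_pos: [461.8, 39.0, 203.4]
ee_rot: [0.242, 0.664, -0.242, 0.664]
contact_force: [0.2, -0.5, -2.0]
grip_width: 12.9
```

```bash
python3 - <<'E'
from m import *
d=grab('wrist'); pickle.dump(d,open('d4.pkl','wb')); print(d['s']['ee_pos'])
im=d['image'].copy(); hsv=cv2.cvtColor(im,cv2.COLOR_RGB2HSV)
# radial search outward->inward on rim plane for low-saturation onset, top/side facing away from wall
P=[];C=np.array([505,171.5])
for a in np.arange(0,360,4):
    e=np.array([np.cos(np.radians(a)),np.sin(np.radians(a))])
    for r in np.arange(75,48,-.25):
        u,v=proj(d,(*(C+r*e),70)); 
        if not(0<=u<639 and 0<=v<479): break
        if hsv[int(round(v)),int(round(u)),1]<70: P.append((a,r,u,v,*(C+r*e))); break
P=np.array(P); print(np.c_[P[:,0],P[:,1]].round(1).tolist())
for q in P: cv2.circle(im,(int(q[2]),int(q[3])),1,(255,0,0),-1)
cv2.imwrite('pics/w4.png',im[:,:,::-1]); np.save('P.npy',P)
E
```

```text
[461.81378885  38.95506042 203.35715566]
[[96.0, 58.8], [100.0, 59.0], [104.0, 58.0], [108.0, 58.5], [112.0, 58.5], [116.0, 58.0], [120.0, 58.0], [124.0, 58.5], [128.0, 58.2], [132.0, 58.2], [136.0, 57.8], [140.0, 58.2], [144.0, 57.5], [148.0, 58.0], [152.0, 57.8], [156.0, 58.0], [160.0, 57.8], [164.0, 58.5], [168.0, 58.5], [172.0, 58.2], [176.0, 58.2], [180.0, 58.5], [184.0, 58.0], [188.0, 58.2], [192.0, 59.0], [196.0, 58.2], [200.0, 58.5], [204.0, 59.0], [208.0, 59.0], [212.0, 59.2], [216.0, 59.0], [220.0, 59.0], [224.0, 59.2], [228.0, 59.2], [232.0, 59.2], [236.0, 59.8], [240.0, 60.5], [244.0, 60.8], [248.0, 62.2], [252.0, 63.2], [256.0, 63.8], [260.0, 63.8], [264.0, 64.0], [268.0, 64.0], [272.0, 64.0], [276.0, 64.2], [280.0, 64.2], [284.0, 64.0], [288.0, 63.5], [292.0, 63.2], [296.0, 62.8], [300.0, 61.8], [304.0, 61.0], [308.0, 61.5], [312.0, 60.8], [316.0, 61.0], [320.0, 60.8], [324.0, 61.0], [328.0, 60.8], [332.0, 60.8], [336.0, 60.5], [340.0, 60.5], [344.0, 60.8], [348.0, 60.5], [352.0, 60.5]]
```

View pics/w4.png

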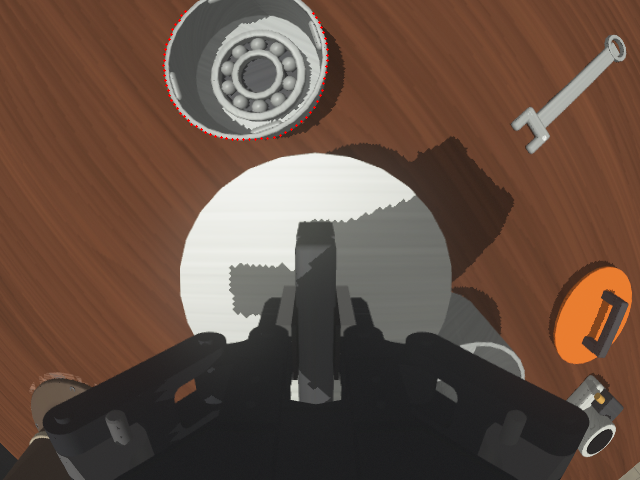

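Picture 8: the low tin's rim is in view around (246,65), with the bearing inside and four clips. The edge points follow the rim.

```bash
python3 - <<'E'
from m import *
d=pickle.load(open('d4.pkl','rb')); P=np.load('P.npy')
Q=P[(P[:,0]<236)|(P[:,0]>306)][:,4:]
for r in(None,60):
    f=least_squares(lambda q:np.hypot(*(Q-q[:2]).T)-(r or q[2]),[505,171,60],loss='soft_l1'); print('tin',f.x.round(2))
hsv=cv2.cvtColor(d['image'],cv2.COLOR_RGB2HSV); p=d['s']['ee_pos']; L=[]
for a in np.arange(-10,100,3):  # around tool-y dir 50deg
    e=np.array([np.cos(np.radians(a)),np.sin(np.radians(a))])
    for r in np.arange(72,56,-.25):
        u,v=proj(d,(*(p[:2]+r*e),p[2]-25.2))
        if 0<=u<639 and 0<=v<479 and hsv[int(round(v)),int(round(u)),1]<60: L.append((*(p[:2]+r*e),r)); break
L=np.array(L); f=least_squares(lambda q:np.hypot(*(L[:,:2]-q[:2]).T)-64,p[:2],loss='soft_l1'); print('lid-TCP',f.x-p[:2],np.abs(f.fun).mean())
E
```

```text
tin [506.1  170.68  59.44]
tin [506.47 170.75  60.  ]
lid-TCP [-0.64171021 -0.75870584] 0.42670734825381756
```

{"fn": "move_arm", "kwargs": {
  "motion": [
    [0.4, 1.3, 0, 0, 0, 0, 0],
    [1.4, 4.3, 0, 0, 0, 0, 0],
    [2.6, 7.6, 0, 0, 0, 0, 0],
    [3.6, 10.8, 0, 0, 0, 0, 0],
    [4.2, 12.7, -1, 0, 0, 0, 0],
    [4.5, 13.3, -3, 0, 0, 0, 0],
    [4.5, 13.3, -5, 0, 0, 0, 0],
    [4.5, 13.3, -6.5, 0, 0, 0, 0],
    [4.5, 13.3, -7.3, 0, 0, 0, 0],
    [4.5, 13.3, -7.3, 0, 0, 0, 0],
    [4.5, 13.3, -7.3, 0, 0, 0, 0],
    [4.5, 13.3, -7.3, 0, 0, 0, 0]
  ],
  "newtons": 100
}}

```text
t: 7.5
ee_pos: [507.6, 173.3, 131.2]
ee_rot: [0.242, 0.664, -0.241, 0.665]
contact_force: [-0.1, 0.3, -1.6]
grip_width: 12.2
```

```bash
python3 - <<'E'
from m import *
d=grab('side'); d3=grab('scene'); pickle.dump([d,d3],open('d5.pkl','wb'))
o=np.hstack([cv2.resize(d['image'][255:375,230:350],(400,400),interpolation=2),cv2.resize(d3['image'][230:330,345:445],(400,400),interpolation=2)])
cv2.imwrite('pics/c5.png',o[:,:,::-1]); s=sense(); print(s['ee_pos'],s['contact_force'],s['moment'])
E
```

```text
[507.46246198 173.16563714 131.11430869] [ 0.02843728 -0.01139423 -2.17253959] [-0.00974735  0.01259869 -0.00671215]
```

View pics/c5.png

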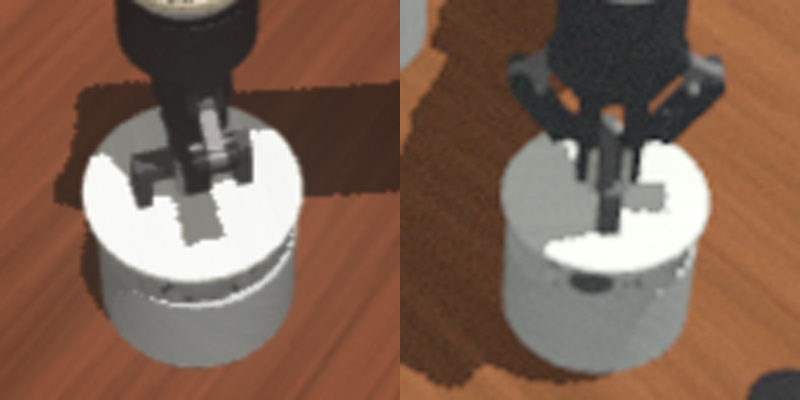

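Picture 9: the lid hovers level, about 32 mm above its home height. I'm correcting x/y by −0.7/−1.6 mm and lowering it to just above where the clips should catch.

{"fn": "move_arm", "kwargs": {
  "motion": [
    [-0.07, -0.16, -0.2, 0, 0, 0, 0],
    [-0.07, -0.16, -0.6, 0, 0, 0, 0],
    [-0.07, -0.16, -0.9, 0, 0, 0, 0],
    [-0.07, -0.16, -1.2, 0, 0, 0, 0],
    [-0.07, -0.16, -1.5, 0, 0, 0, 0],
    [-0.07, -0.16, -1.8, 0, 0, 0, 0],
    [-0.07, -0.16, -2.1, 0, 0, 0, 0],
    [-0.07, -0.16, -2.3, 0, 0, 0, 0],
    [-0.07, -0.16, -2.4, 0, 0, 0, 0],
    [-0.07, -0.16, -2.4, 0, 0, 0, 0],
    [-0.07, -0.16, -2.4, 0, 0, 0, 0]
  ],
  "newtons": 110
}}

```text
t: 8.7
ee_pos: [506.4, 171.4, 106.4]
ee_rot: [0.242, 0.664, -0.242, 0.665]
contact_force: [-0.8, 0.8, -2.0]
grip_width: 12.0
```

{"fn": "move_arm", "kwargs": {
  "motion": [
    [0, 0, -0.1, 0, 0, 0, 0],
    [0, 0, -0.15, 0, 0, 0, 0],
    [0, 0, -0.2, 0, 0, 0, 0],
    [0, 0, -0.25, 0, 0, 0, 0],
    [0, 0, -0.3, 0, 0, 0, 0],
    [0, 0, -0.35, 0, 0, 0, 0],
    [0, 0, -0.35, 0, 0, 0, 0]
  ]
}}

```text
t: 9.4
ee_pos: [506.5, 171.5, 103.0]
ee_rot: [0.242, 0.664, -0.242, 0.665]
contact_force: [-0.4, 0.5, 2.4]
grip_width: 12.1
```

Contact begins near 103, as expected (about 4.5 N net). I'll keep pressing slowly.

{"fn": "move_arm", "kwargs": {
  "motion": [
    [0, 0, -0.05, 0, 0, 0, 0],
    [0, 0, -0.1, 0, 0, 0, 0],
    [0, 0, -0.15, 0, 0, 0, 0],
    [0, 0, -0.2, 0, 0, 0, 0],
    [0, 0, -0.25, 0, 0, 0, 0],
    [0, 0, -0.3, 0, 0, 0, 0],
    [0, 0, -0.3, 0, 0, 0, 0]
  ]
}}

```text
t: 10.1
ee_pos: [506.2, 171.3, 99.6]
ee_rot: [0.242, 0.665, -0.242, 0.664]
contact_force: [0.9, -0.3, -0.2]
grip_width: 11.7
```

{"fn": "move_arm", "kwargs": {
  "motion": [
    [0, 0, -0.03, 0, 0, 0, 0],
    [0, 0, -0.06, 0, 0, 0, 0],
    [0, 0, -0.1, 0, 0, 0, 0],
    [0, 0, -0.1, 0, 0, 0, 0],
    [0, 0, -0.1, 0, 0, 0, 0]
  ]
}}

```text
t: 10.6
ee_pos: [506.2, 171.4, 99.3]
ee_rot: [0.242, 0.664, -0.242, 0.664]
contact_force: [-2.0, 0.5, 6.1]
grip_width: 12.1
```

{"fn": "move_arm", "kwargs": {
  "motion": [
    [0, 0, -0.05, 0, 0, 0, 0],
    [0, 0, -0.1, 0, 0, 0, 0],
    [0, 0, -0.15, 0, 0, 0, 0],
    [0, 0, -0.15, 0, 0, 0, 0],
    [0, 0, -0.15, 0, 0, 0, 0]
  ]
}}

```text
t: 11.1
ee_pos: [506.3, 171.4, 99.2]
ee_rot: [0.242, 0.664, -0.242, 0.665]
contact_force: [-7.2, -1.6, 21.3]
grip_width: 11.9
```

Solid stop at 99.2 with 21 N, which matches the computed home height (99.2). Easing off, releasing and retreating.

{"fn": "move_arm", "kwargs": {
  "motion": [
    [0, 0, 0.15, 0, 0, 0, 0],
    [0, 0, 0.2, 0, 0, 0, 0],
    [0, 0, 0.2, 0, 0, 0, 15],
    [0, 0, 0.2, 0, 0, 0, 20],
    [0, 0, 0.2, 0, 0, 0, 30],
    [0, 0, 0.2, 0, 0, 0, 40],
    [0, 0, 0.2, 0, 0, 0, 50],
    [0, 0, 0.2, 0, 0, 0, 50]
  ],
  "newtons": 30
}}

```text
t: 11.9
ee_pos: [506.3, 171.4, 99.2]
ee_rot: [0.242, 0.664, -0.242, 0.664]
contact_force: [1.4, 0.6, -0.3]
grip_width: 42.7
```

{"fn": "move_arm", "kwargs": {
  "motion": [
    [0, 0, 0.5, 0, 0, 0, 50],
    [0, 0, 2, 0, 0, 0, 50],
    [0, 0, 4.5, 0, 0, 0, 60],
    [0, 0, 8, 0, 0, 0, 60],
    [0, 0, 11, 0, 0, 0, 60],
    [-2, -4, 13, 0, 0, 0, 60],
    [-4, -8, 14, 0, 0, 0, 60],
    [-6, -11, 14, 0, 0, 0, 60],
    [-7, -12, 14, 0, 0, 0, 60],
    [-7, -12, 14, 0, 0, 0, 60],
    [-7, -12, 14, 0, 0, 0, 60]
  ]
}}

```text
t: 13.0
ee_pos: [436.8, 52.2, 239.7]
ee_rot: [0.242, 0.664, -0.241, 0.665]
contact_force: [-0.3, -0.1, -0.7]
grip_width: 51.1
```

```bash
python3 - <<'E'
from m import *
d=grab('side'); d3=grab('scene'); w=grab('wrist'); pickle.dump([d,d3,w],open('d6.pkl','wb'))
r=lambda i:cv2.resize(i,(400,300),interpolation=2)
o=np.vstack([np.hstack([cv2.resize(d['image'][285:375,230:350],(400,300),interpolation=2),cv2.resize(d3['image'][252:327,345:445],(400,300),interpolation=2)]),np.hstack([r(d['image']),r(w['image'])])])
cv2.imwrite('pics/c6.png',o[:,:,::-1]); print(w['s']['ee_pos'],w['s']['contact_force'])
# flange edge height check: fit ring at z=74 top edge, in side/scene
for n,q,b in(('side',d,(250,285,330,372)),('scene',d3,(360,255,430,330))):
    for z in(74,79):
        c=blob(q,*b); print(n,z,rimfit(q,c,z,64,.3))
for n,i,j in(('side',pickle.load(open('d0.pkl','rb'))['side']['image'],d['image']),):
    df=cv2.absdiff(i,j).max(2)>40
    for k,(x,y) in dict(spray=(177,380),wrench=(245,232),carb=(392,167)).items(): print(k,df[y-15:y+15,x-15:x+15].mean())
E
```

```text
[436.97619629  52.6798604  239.31678243] [-0.29855937  0.18647661 -0.88573557]
side 74 (array([504.1, 171.2,  64.3]), array([504.3, 170.9]), np.float64(0.59))
side 79 (array([502. , 174. ,  63.9]), array([502. , 174.1]), np.float64(0.58))
scene 74 (array([504.7, 168.6,  63.5]), array([505.1, 169.1]), np.float64(1.02))
scene 79 (array([508.1, 171.8,  63.2]), array([508.8, 172.7]), np.float64(1.04))
spray 0.0
wrench 0.22111111111111112
carb 0.31555555555555553
```

View pics/c6.png

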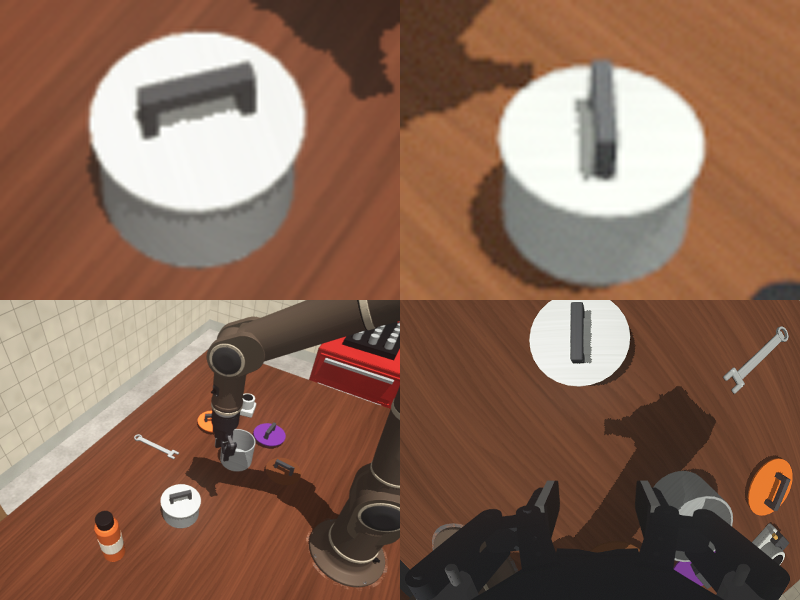

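Picture 10: the lid sits flat on the low tin with no gap visible in either view. The side and scene centres agree within about 2 mm at the seated height (z = 74) and disagree by 7 mm at the 5-mm-high one. The other things are in place, so I'm handing in.

```bash
python3 -c "
from workcell import *
print(close_job())"
```

```text
the job is handed in; nothing more can be done
None
```

The lid is on the low tin, pressed past the spring clips until it stopped firmly, and I've handed the job in. I gripped it by the handle, lifted it straight off the tall tin, lowered it onto the low tin and pressed slowly. The arm then let go and backed away, at about 13 s of the 45 s allowed.

**Seating checks:**
- **Height:** the lid met the clips about 4 mm above home. It then stopped solidly at a tool height of 99.2 mm under 21 N, which is the height I had worked out for fully home.
- **Level:** the last pictures show no gap or tilt from either camera. The two views put the flange centre within about 2 mm of each other at the seated height, but 7 mm apart if the lid were 5 mm too high.

**Bystanders:** both tins are standing, and everything else looks to be in its place in the pictures. The low tin may have shifted by about 1 mm, which is within the measuring error.

**Checks that disagreed:**
- The before-and-after image comparison showed differences around the wrench (22%) and the carburettor (32%). I put these down to the arm and its shadow having moved, since both looked undisturbed. The spray can showed none.
- The two fixed cameras differed by about 2.5 mm on the low tin's position. I used the wrist camera's value, which agreed with the scene camera.
- The bearing can't be seen under the lid, so I could not check it after closing.

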